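# Free the stuck cutlery tray with the release pin

### The arm

A 6-joint arm with a two-finger parallel gripper is mounted at the origin on a cart in front of the work surface, level with it; the furniture and walls round the work are solid. World frame = base frame: x ahead of the robot, y to its left, z up, the work surface at z = 0. Lengths are in m, angles in rad, forces in N, time in s.
With the tool pointing down it reaches from about 0.375 to 0.975 m from the base axis. Payload 3.8 kg.
Tool frame: the origin (TCP) lies between the finger pads; the fingertips stand 19 mm ahead of it and the grasp point (between the pads) is the TCP; z points along the fingers, y is the line along which they close (so a half turn about z gives the same grasp; the last joint's range is limited). The gripper opens to 88 mm and grips with 3 to 60 N. Pads are 18 mm wide; open, the fingers measure 123 mm over their backs; the gripper's body (75 mm by 187 mm) begins 45 mm behind the grasp point.
Start: joints at [-1.307, 0.264, 1.604, -0, 1.274, -0.037], TCP at [0.2, -0.645, 0.222] pointing down, gripper open.
Joint ranges: [-2.63, 2.63], [-0.94, 2.18], [0.31, 2.57], [-1.31, 4.45], [0, 2.66], [-2.55, 2.55]. Speed limits (rad/s): [2.57, 2.57, 3.14, 3.14, 3.14, 3.14].

### API

Orientations are given as a rotation vector (axis times angle).
In Python, from cell import telemetry, imaging, job gives the robot as it stands.
- The arm moves only by the shell command python3 -m inch 'ROWS' [FORCE]. ROWS is JSON, one flat list of numbers, 5 for each row, row after row: the shift along the tool's x, y, z in m, then the turn about the tool's z in rad, then the finger opening in m, from 0 to 0.0881. A call has 1 to 5 rows; each row is the pose to reach, as a shift and turn from the pose commanded when the call began, along the tool's axes at that moment; what a row does not reach only later rows make up. A row lasts 1/10 s, in which the tool goes at most 50 mm and 8.59 degrees, less where a joint would pass 70% of its speed; a pose out of reach is approached as far as the arm can. A call with a gripper value outside its range is refused whole. The fingers move at their own pace and stop on an object; FORCE is the grip in N (left out, the last holds). Time passes only in rows, so rows that repeat a pose let the fingers close. It gives the time, the measured TCP pose, the force, the opening and the grip force at its end, in the units of the state.
- telemetry.read_state(): the state, without advancing time (a new reading comes with each control period).
- imaging.camera(name): name is "side" or "top"; returns a dict with "pixels" (480x640x3 uint8, blue, green, red), "fov_y" (degrees; the focal length in pixels is half the picture's height over the tangent of half this angle, whatever the lens; pixels are square), "cx", "cy" (the principal point, pixels), "k1" (the pictures are not rectified: a ray, as slopes to the right and down, at radius r is drawn at 1 + k1 r^2 times it, then the intrinsics apply), "world_from_camera" (4x4, takes a point from camera to world coordinates). Camera axes: x right, y down, z forward; pixel columns grow to the right and rows downward; lengths in m; the calibration is good to about 2 mm. A picture is of the moment at which its call begins. There is no depth.
- job.close_job(): hands the job in; it is judged then, once.
The state is a dict: "time_s": time; "joint_pos": joint angles; "qd": joint speeds; "effort": joint torques, N m; "position": TCP position; "ee_rot": TCP orientation; "wrist_force": force on the tool from outside, world axes, zero at the start; "ft_torque": the same for the moment, N m; "opening": finger opening in m; "grasp_force": force on a finger pad.
Only numpy, scipy, OpenCV 4.12 (cv2) and the standard library are available. Lean on these libraries where they do the work, as an engineer would, in place of code of your own. Each camera call takes 0.05 s, during which the arm holds its last target. There are 200 camera calls.

### The job

The cutlery cabinet's tray is locked shut by a hidden spring catch. Take the red-handled release pin from its wooden stand, reach down through the oblong hole in the cabinet's roof, feel gently along it for the one spot that gives (do not force the spots that do not) and press it until the tray springs out. Then put the pin back upright in its stand and let go, leaving the tray out and the two spice jars where they stand.

Things in the scene. Friction and masses are not known exactly. Their poses are not given: they have to be found in the camera images.
- release_pin: release pin, 150 mm long, 0.09 kg, loose, standing tip down in its stand at the start. Origin at the centre of the flat tip; +z runs up along the pin to the handle. Steel shank 8 mm across (tip 6 mm, chamfered) from 0 to 80 mm, steel collar 26 mm across from 80 to 85 mm, round red handle 20 mm across from 85 to 150 mm (grasp it at about 115 mm, from above, any yaw)
- stand: wooden block 80 x 80 x 64 mm fixed to the table, origin under its centre. An upright hole 16 mm across in its top's middle, chamfered, 58 mm deep: the pin's tip stands 6 mm above the table, its collar 22 mm above the block. Behind it a fixed microwave 0.325 m high fills world x 0.53 (its door handle) to 0.89, y -0.04 to 0.49: carry the pin round in front of it
- stand_hole (a point): centre of the mouth of the stand's hole, 64 mm above the table
- cabinet: white cutlery cabinet 160 (x) x 200 (y) x 110 (z) mm fixed to the table, origin under its centre; -x is the front where the tray comes out, +z up. The hidden catch is carried inside it. Clutter up to 0.24 m high stands behind it, beyond world x = 0.78
- access_hole (a point): centre of the oblong access hole in the cabinet's flat roof, at the roof's upper face (110 mm above the table). Its axes are the cabinet's: the hole is 16 mm wide along x and 64 mm long along y, with a thin dark rim; the roof is 8 mm thick. Pressing the pin on the cabinet or what is inside it with more than 45 N counts as forcing
- hole_floor (a point): 30 mm below access_hole: flat black floor under the whole hole, rigid except for one pad, level with it, 22 mm long along y, its middle anywhere within 22 mm of the hole's centre, not to be told by eye. This pad is the catch: it gives way at 4 N, rising to 8 N, and stops hard after 12 mm; the tray is let go after 8 to 10 mm. The whole tip must be on the pad
- tray (a joint): travel of the steel tray with the grey front out of the cabinet's front, m: 0 shut (start, held by the catch against a spring), 0.06 fully out. Once let go it springs out by itself within about 0.5 s and stays out by its spring
- tray_front (a point): middle of the upper edge of the tray's grey front (186 mm wide, its top 64 mm above the table)
- green_jar: bystander: spice jar with red cap and green label, 45 mm across, 106 mm high, origin under its centre
- brown_jar: bystander: spice jar with red cap and brown label, 45 mm across, 106 mm high, origin under its centre

How it is judged:
By the outcome, as a careful person would: the job done as asked, in the order asked, and still so for the second after the job is handed in, with the robot touching nothing.
It also fails if it takes over 67 s, if anything falls off the work surface, if the arm or the gripper's body presses on something with over 40 N, if the wrist force passes 120 N, or if a joint passes its speed limit or range.

## Working session

There is one attempt and no reset: what is moved stays moved. The work goes in short steps, Python scripts to look and compute and a shell command to move; the robot and the scene stay as the last step left them, time stands still between calls to the robot, and variables do not carry over. Pictures are saved under pics/ and viewed, at most 10 in all, crops included, and the job is handed in when it is done.

```bash
ls; mkdir -p pics
python3 - <<'E'
from cell import telemetry, imaging
import cv2, pickle
d={}
for n in("side","top"):
    c=imaging.camera(n); d[n]=c; cv2.imwrite(f"pics/{n}0.png",c["pixels"])
    print(n,c["fov_y"],c["cx"],c["cy"],c["k1"],c["world_from_camera"].__str__())
pickle.dump(d,open("c0.pkl","wb"))
print(telemetry.read_state())
E
```

```text
pics
side 45.85124913511409 311.4040529384095 242.6870794290405 -0.08586229162232374 [[ 9.99984520e-01 -4.21406933e-03 -3.63324618e-03  5.39298771e-01]
 [ 3.92194017e-04 -5.97975579e-01  8.01514225e-01 -9.25901822e-01]
 [-5.55022900e-03 -8.01503243e-01 -5.97964670e-01  8.64836075e-01]
 [ 0.00000000e+00  0.00000000e+00  0.00000000e+00  1.00000000e+00]]
top 54.434498182020675 318.11526131147366 242.99694213109711 -0.1098485180644458 [[ 0.02169052 -0.99720156  0.07154412  0.48700463]
 [-0.9997552  -0.02132218  0.00590824  0.10068835]
 [-0.00436623 -0.07165476 -0.99741994  1.03314401]
 [ 0.          0.          0.          1.        ]]
{'time_s': 0.1, 'joint_pos': array([-1.30687096e+00,  2.64642327e-01,  1.60524622e+00, -4.20508346e-05,
        1.27370074e+00, -3.69214485e-02]), 'qd': array([-0.00016532, -0.00193819, -0.00333652,  0.00032825,  0.00028759,
        0.00022557]), 'effort': array([ 1.35930309e-04, -5.03616893e+01, -3.58070576e+01,  7.31173949e-02,
        2.33961322e-02, -5.85941075e-05]), 'position': array([ 0.19981453, -0.64403236,  0.22033171]), 'ee_rot': array([-3.10415707e+00, -4.70511497e-01,  4.17685120e-04]), 'wrist_force': array([0.3832778 , 0.12772414, 0.18665452]), 'ft_torque': array([ 0.02851461, -0.00801783,  0.04221383]), 'grasp_force': 0.0, 'opening': 0.08803462120373093}
```

View pics/side0.png

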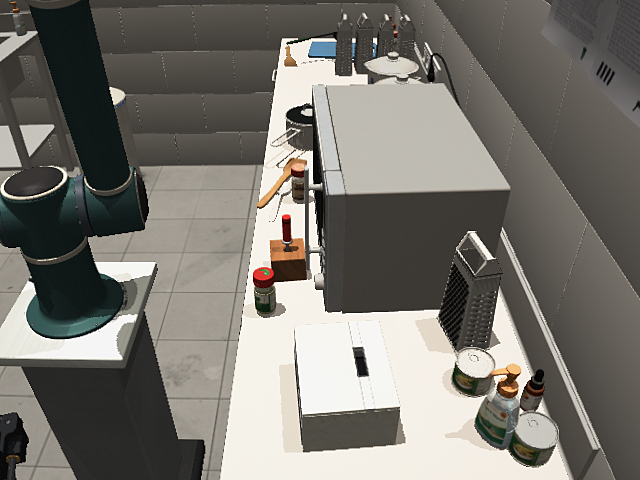

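View pics/top0.png

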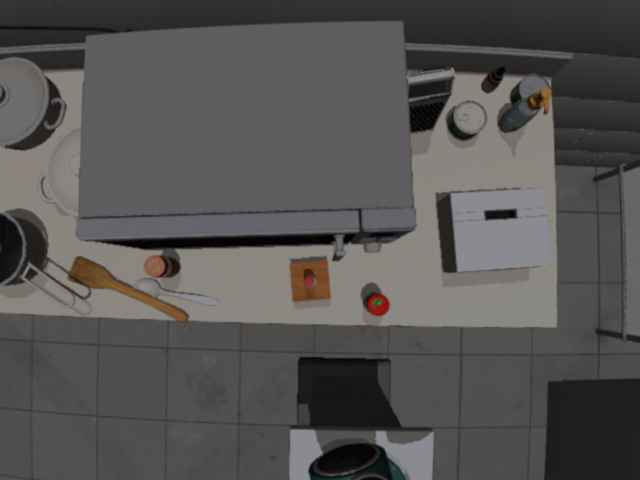

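Side view: pin handle ≈(287,228), stand top ≈(287,245), roof hole ≈(361,362), jars at (264,290) and (298,183). Top view: pin cap ≈(310,282), hole ≈(500,215), stand ≈(310,281), green jar ≈(377,304).

```bash
cat > h.py <<'E'
import numpy as np, cv2
def K(c):
    f=240/np.tan(np.radians(c["fov_y"])/2); return np.array([[f,0,c["cx"]],[0,f,c["cy"]],[0,0,1]])
def ray(c,uv):
    p=cv2.undistortPoints(np.array([[uv]],float),K(c),np.array([c["k1"],0,0,0]),None,None,None) if 0 else None
    f=K(c); s=(np.array(uv,float)-[c["cx"],c["cy"]])/f[0,0]; u=s.copy()
    for _ in range(20): u=s/(1+c["k1"]*(u@u))
    W=c["world_from_camera"]; return W[:3,3],W[:3,:3]@np.r_[u,1]
def onz(c,uv,z):
    o,d=ray(c,uv); return o+d*(z-o[2])/d[2]
def tri(c1,a,c2,b):
    o1,d1=ray(c1,a);o2,d2=ray(c2,b)
    A=np.c_[d1,-d2]; t=np.linalg.lstsq(A,o2-o1,rcond=None)[0]
    p,q=o1+t[0]*d1,o2+t[1]*d2; return (p+q)/2,np.linalg.norm(p-q)
def blobs(m,roi,amin=20):
    x0,y0,x1,y1=roi; n,l,s,ce=cv2.connectedComponentsWithStats(m[y0:y1,x0:x1].astype(np.uint8))
    return [(s[i,4],(ce[i]+[x0,y0]).round(1).tolist(),[int(v) for v in (s[i,0]+x0,s[i,1]+y0,s[i,2],s[i,3])]) for i in range(1,n) if s[i,4]>=amin]
def red(im):
    b,g,r=[im[...,i].astype(int) for i in range(3)]; return (r>90)&(g<0.4*r)&(b<0.4*r)
def wood(im):
    b,g,r=[im[...,i].astype(int) for i in range(3)]; return (r>60)&(r>1.35*g)&(g>=1.2*b)
E
python3 - <<'E'
import pickle; from h import *
d=pickle.load(open("c0.pkl","rb")); S,T=d["side"],d["top"]; si,ti=S["pixels"],T["pixels"]
print("red side",blobs(red(si),(250,200,320,300)),"\nred top",blobs(red(ti),(280,250,400,330),8))
hs=blobs(si.max(2)<60,(345,335,380,385)); ht=blobs(ti.max(2)<60,(470,200,530,230))
print("hole",hs,ht)
for c,h in((S,hs),(T,ht)):
    for b in h: print(onz(c,b[1],.11))
w=(wood(ti)|red(ti)); roi=ti[250:310,280:340]
m=np.zeros(w.shape,np.uint8); m[250:310,280:340]=w[250:310,280:340]
cs=max(cv2.findContours(m,0,2)[0],key=cv2.contourArea); r=cv2.minAreaRect(cs); print("stand",r,[onz(T,p,.064).round(3) for p in cv2.boxPoints(r)])
# hole orientation & cabinet top
m=np.zeros(w.shape,np.uint8); m[200:230,475:525]=ti[200:230,475:525].max(2)<60
r=cv2.minAreaRect(np.vstack(cv2.findContours(m,0,2)[0])); print("hole rect",r); print([onz(T,p,.11).round(4) for p in cv2.boxPoints(r)])
m=np.zeros(w.shape,np.uint8); m[335:385,345:380]=si[335:385,345:380].max(2)<60
r=cv2.minAreaRect(np.vstack(cv2.findContours(m,0,2)[0])); print("side hole", [onz(S,p,.11).round(4) for p in cv2.boxPoints(r)])
o=np.hstack([cv2.resize(ti[185:285,430:555],None,fx=3,fy=3,interpolation=0)[:300,:375],cv2.resize(ti[245:320,280:400],None,fx=3.5,fy=4,interpolation=0)])
cv2.imwrite("pics/crop.png",np.vstack([o,cv2.resize(si[310:460,280:420],(795,295)) ])) if o.shape[1]==795 else print(o.shape)
E
```

```text
red side [(np.int32(35), [285.6, 216.9], [282, 215, 8, 5]), (np.int32(177), [262.6, 274.3], [253, 267, 21, 14])] 
red top [(np.int32(68), [308.3, 280.9], [304, 277, 9, 9]), (np.int32(268), [378.3, 305.1], [368, 294, 21, 22])]
hole [(np.int32(216), [360.5, 363.2], [354, 351, 14, 25])] [(np.int32(250), [500.3, 214.1], [485, 210, 31, 10])]
[ 0.62011701 -0.26472757  0.11      ]
[ 0.61975947 -0.26140615  0.11      ]
stand ((309.7063903808594, 280.37335205078125), (38.290283203125, 37.640567779541016), 85.03025817871094) [array([0.514, 0.165, 0.064]), array([0.522, 0.088, 0.064]), array([0.443, 0.079, 0.064]), array([0.435, 0.157, 0.064])]
hole rect ((500.0848083496094, 214.19577026367188), (8.189769744873047, 30.212257385253906), 87.1375961303711)
[array([ 0.6255, -0.2291,  0.11  ]), array([ 0.6303, -0.2924,  0.11  ]), array([ 0.6136, -0.293 ,  0.11  ]), array([ 0.6089, -0.2298,  0.11  ])]
side hole [array([ 0.6091, -0.2289,  0.11  ]), array([ 0.6272, -0.2253,  0.11  ]), array([ 0.6301, -0.291 ,  0.11  ]), array([ 0.6129, -0.2942,  0.11  ])]
```

View pics/crop.png

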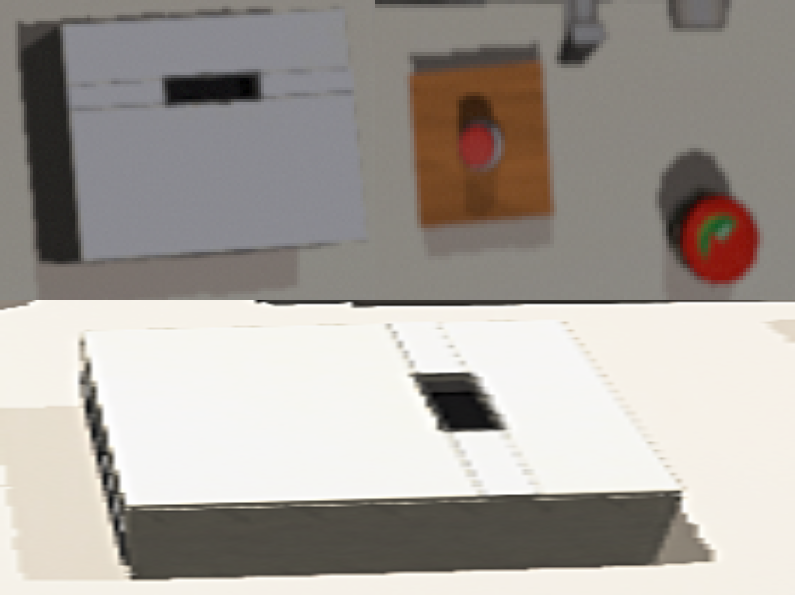

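Crop: the hole lies on the roof with its long axis about along y (cabinet yaw ≈ +0.08). The pin stands in the wood block, with the green jar clear to its right.

```bash
python3 -m inch '[0.027,-0.036,0,0.12,0.05, 0.054,-0.072,0,0.24,0.05, 0.082,-0.108,0,0.301,0.05, 0.109,-0.144,0,0.301,0.05, 0.136,-0.18,0,0.301,0.05]'
python3 - <<'E'
import pickle; from h import *
from cell import telemetry
d=pickle.load(open("c0.pkl","rb")); S,T=d["side"],d["top"]
print("pin top",onz(T,(308.3,280.9),.156), tri(T,(308.3,280.9),S,(286,214.5)))
print("green",onz(T,(378.3,305.1),.106),onz(S,(262.6,274.3),.1))
# cabinet roof outline in top
ti=T["pixels"]; g=ti.min(2); m=np.zeros(g.shape,np.uint8); m[180:280,445:555]=(g[180:280,445:555]>0)&(ti[180:280,445:555,0].astype(int)>=ti[180:280,445:555,2].astype(int)+3)&(g[180:280,445:555]>90)
c=max(cv2.findContours(m,0,2)[0],key=cv2.contourArea); r=cv2.minAreaRect(c); print([onz(T,p,.11).round(4) for p in cv2.boxPoints(r)])
E
```

```text
time_s: 0.6
position: [0.2766, -0.4305, 0.2209]
ee_rot: [-3.141, 0.001, 0.0]
wrist_force: [0.0, 0.3, 0.6]
opening: 0.0508
grasp_force: 0.0
pin top [0.47828458 0.1227403  0.156     ] (array([0.47841065, 0.1226161 , 0.16109591]), np.float64(0.00015101102316600212))
green [ 0.43283657 -0.01559997  0.106     ] [ 0.43216784 -0.0110501   0.1       ]
[array([ 0.6594, -0.1585,  0.11  ]), array([ 0.6792, -0.3595,  0.11  ]), array([ 0.5197, -0.3681,  0.11  ]), array([ 0.5032, -0.1693,  0.11  ])]
```

```bash
python3 -m inch '[0.0165,-0.046,0,0,0.05, 0.033,-0.092,0,0,0.05, 0.0495,-0.138,0,0,0.05, 0.066,-0.184,0,0,0.05, 0.0825,-0.23,0,0,0.05]' && python3 -m inch '[0.0165,-0.046,0,0,0.05, 0.033,-0.092,0,0,0.05, 0.0495,-0.138,0,0,0.05, 0.066,-0.184,0,0,0.05, 0.0825,-0.23,0,0,0.05]' && python3 -m inch '[0.018,-0.045,0,0,0.05, 0.036,-0.093,0,0,0.05, 0.036,-0.093,0,0,0.05]'
```

```text
time_s: 1.1
position: [0.359, -0.2005, 0.2212]
ee_rot: [-3.141, 0.001, -0.0]
wrist_force: [1.4, -0.2, -0.4]
opening: 0.0498
grasp_force: 0.0
time_s: 1.6
position: [0.4416, 0.0296, 0.2214]
ee_rot: [3.141, 0.0, 0.0]
wrist_force: [0.8, -0.6, 0.6]
opening: 0.0501
grasp_force: 0.0
time_s: 1.9
position: [0.4786, 0.1253, 0.2212]
ee_rot: [-3.14, -0.009, -0.0]
wrist_force: [-0.0, -0.8, 0.0]
opening: 0.0501
grasp_force: 0.0
```

```bash
python3 -m inch '[0,0.001,0.02,0,0.05, 0,0.002,0.045,0,0.05, 0,0.0025,0.07,0,0.05, 0,0.0025,0.1,0,0.05, 0,0.0025,0.1,0,0.05]' && python3 -m inch '[0,0,0,0,0, 0,0,0,0,0, 0,0,0,0,0, 0,0,0,0,0]' 30
python3 - <<'E'
from cell import imaging
import cv2
for n in("side","top"): cv2.imwrite(f"pics/{n}1.png",imaging.camera(n)["pixels"])
E
```

```text
time_s: 2.4
position: [0.4732, 0.1163, 0.117]
ee_rot: [3.139, -0.001, -0.015]
wrist_force: [-0.9, -0.4, 0.7]
opening: 0.0504
grasp_force: 0.0
time_s: 2.8
position: [0.4788, 0.1181, 0.123]
ee_rot: [-3.141, 0.0, -0.004]
wrist_force: [-0.5, 0.2, 1.0]
opening: 0.0202
grasp_force: 0.3
```

View pics/side1.png

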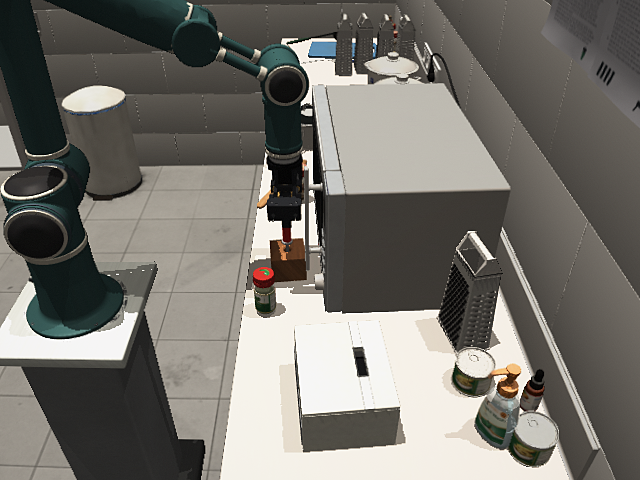

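Fingers are closed on the red handle at (287,232), opening 20 mm. Let the grip build, then lift.

```bash
python3 -m inch '[0,0,0,0,0, 0,0,0,0,0, 0,0,0,0,0]' 40; python3 -m inch '[0,0,-0.02,0,0, 0,0,-0.05,0,0, 0,0,-0.085,0,0, 0,0,-0.12,0,0, 0,0,-0.145,0,0]'; python3 -m inch '[0,0.02,0,0,0, -0.003,0.06,0,0,0, -0.005,0.105,0,0,0, -0.005,0.15,0,0,0, -0.005,0.195,0,0,0]'
```

```text
time_s: 3.2
position: [0.4789, 0.1183, 0.1229]
ee_rot: [-3.141, 0.0, -0.004]
wrist_force: [-0.9, -0.2, 5.0]
opening: 0.019
grasp_force: 40.0
time_s: 3.7
position: [0.4779, 0.118, 0.2686]
ee_rot: [-3.141, 0.0, -0.002]
wrist_force: [0.3, 0.5, -0.3]
opening: 0.0186
grasp_force: 40.0
time_s: 4.2
position: [0.4719, -0.0784, 0.2661]
ee_rot: [-3.142, -0.001, 0.001]
wrist_force: [0.1, 0.3, -0.8]
opening: 0.0188
grasp_force: 40.0
```

```bash
python3 -m inch '[0,0.045,0,0,0, 0.005,0.09,0,0,0, 0.035,0.12,0,0,0, 0.07,0.145,0,0,0, 0.105,0.165,0,0,0]'; python3 -m inch '[0.025,0.01,0,0,0, 0.043,0.018,0,0,0, 0.043,0.018,0,0,0, 0.043,0.018,0,0,0, 0.043,0.018,0,0,0]'
python3 - <<'E'
from cell import imaging, telemetry
import cv2,pickle
d={n:imaging.camera(n) for n in("side","top")}; pickle.dump(d,open("c2.pkl","wb"))
s,t=d["side"]["pixels"],d["top"]["pixels"]
cv2.imwrite("pics/c2.png",np.hstack([cv2.resize(s[250:450,290:420],(390,600)),cv2.resize(t[150:290,430:530],(400,560))[:600].copy() if 0 else cv2.resize(t[150:290,430:530],(400,600))])) if (np:=__import__("numpy")) else 0
print(telemetry.read_state()["position"],telemetry.read_state()["wrist_force"])
E
```

```text
time_s: 4.7
position: [0.5779, -0.244, 0.2658]
ee_rot: [-3.141, 0.003, 0.002]
wrist_force: [0.3, 0.4, -0.7]
opening: 0.0187
grasp_force: 40.0
time_s: 5.2
position: [0.6196, -0.2595, 0.2661]
ee_rot: [-3.141, 0.0, 0.002]
wrist_force: [0.5, -0.4, -0.6]
opening: 0.0188
grasp_force: 40.0
[ 0.61977805 -0.25954693  0.26670445] [-0.11696858  0.38219732 -1.12972763]
```

View pics/c2.png

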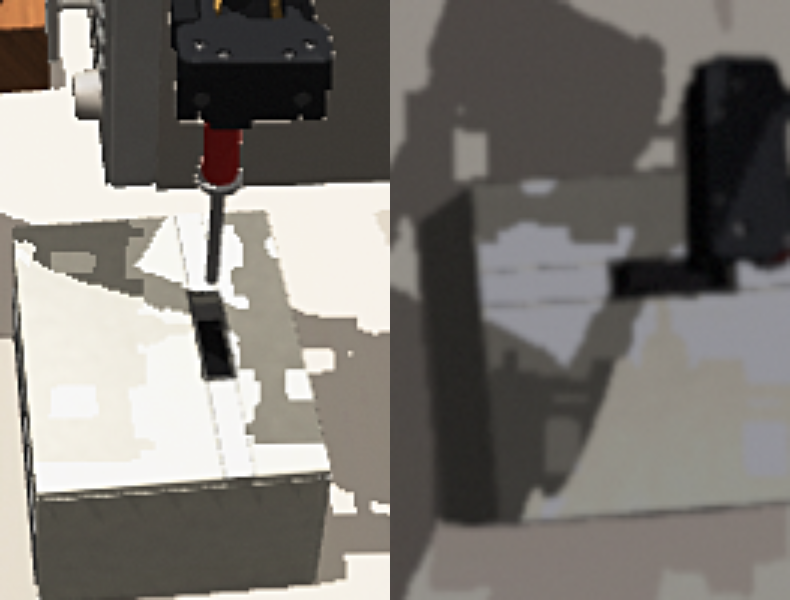

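Shank runs from side px (363,313) to tip (360,344), just above the hole; check its tilt and tip position.

Run:
```python
import pickle; from h import *
S=pickle.load(open("c2.pkl","rb"))["side"]
im=S["pixels"].astype(int)
for v in range(310,347,4): print(v, im[v,352:372].max(1))
for uv in((360.5,344.),(363,315.)):
    o,d=ray(S,uv); print(o+d*(-.2595-o[1])/d[1])
```

```text
310 [ 62  58  86 188 139  55  56  52  57  62  65  66  67  68  70  80  97 112
  90  50]
314 [254 254 253 254 255 255 220  82  25  41  46  44  35  30  17  58 208 255
 255 250]
318 [247 247 247 247 247 248 254 255  78  36  48  35 100 247 254 249 248 248
 248 249]
322 [247 248 247 248 247 242 255 255  14  44  48  47  96 169 159 157 157 159
 158 158]
326 [247 247 248 248 248 251 255 225  23  46  39  80 221 255 255 254 144 156
 158 157]
330 [248 247 247 248 248 255 255  73  33  46  38 114 250 254 248 248 251 250
 153 151]
334 [249 248 247 248 248 254 255  77  39  46  34 157 255 251 248 248 248 252
 251 146]
338 [252 248 248 248 249 254 214  36  53  46  55 187 255 250 250 253 255 255
 254 149]
342 [199 253 249 248 251 254 147  39  47  34 122 252 255 253 250 144 155 159
 160 161]
346 [134 207 255 255 255 255 255 255 255 235 219 241 253 249 252 250 151 160
 161 160]
[ 0.61839893 -0.2595      0.15274077]
[ 0.6191964  -0.2595      0.22081957]
```

```bash
python3 -m inch '[0.0013,0.001,0,0,0, 0.0013,0.001,0.015,0,0, 0.0013,0.001,0.03,0,0, 0.0013,0.001,0.035,0,0, 0.0013,0.001,0.035,0,0]' 50;  python3 -m inch '[0,0,0.006,0,0, 0,0,0.012,0,0, 0,0,0.012,0,0]'; python3 -m inch '[0,0,0.01,0,0, 0,0,0.018,0,0, 0,0,0.018,0,0]'
```

```text
time_s: 5.8
position: [0.6205, -0.2604, 0.2287]
ee_rot: [-3.14, 0.0, 0.006]
wrist_force: [-0.1, 0.1, -0.3]
opening: 0.0188
grasp_force: 50.0
time_s: 6.1
position: [0.6214, -0.2608, 0.2184]
ee_rot: [-3.141, 0.0, 0.002]
wrist_force: [0.6, 0.2, -0.3]
opening: 0.0183
grasp_force: 50.0
time_s: 6.4
position: [0.6208, -0.2605, 0.1993]
ee_rot: [-3.14, 0.0, 0.005]
wrist_force: [0.4, 0.2, -0.6]
opening: 0.0184
grasp_force: 50.0
```

```bash
for i in 1 2; do python3 -m inch '[0,0,0.001,0,0, 0,0,0.001,0,0, 0,0,0.001,0,0]' | grep -E 'pos|wrist'; done
```

```text
position: [0.6221, -0.2612, 0.2009]
wrist_force: [-0.1, 0.1, -0.9]
position: [0.6219, -0.2611, 0.1996]
wrist_force: [-0.3, 0.1, 0.1]
```

```bash
for i in 1 2 3; do python3 -m inch '[0,0,0.001,0,0, 0,0,0.001,0,0, 0,0,0.001,0,0]' | grep -E 'pos|wrist'; done
```

```text
position: [0.6218, -0.261, 0.1984]
wrist_force: [-0.1, 0.1, -0.8]
position: [0.6218, -0.261, 0.1974]
wrist_force: [-0.6, 0.1, -0.4]
position: [0.6222, -0.2612, 0.197]
wrist_force: [-0.8, 0.6, 0.7]
```

```bash
for i in 1 2; do python3 -m inch '[0,0,0.001,0,0, 0,0,0.001,0,0]' | grep -E 'pos|wrist'; done
```

```text
position: [0.6227, -0.2613, 0.197]
wrist_force: [-0.2, 1.0, 4.5]
position: [0.6231, -0.2615, 0.1969]
wrist_force: [-0.5, 0.3, 7.3]
```

Rigid at the centre (7 N with no travel). Back off and try +15 mm along the hole.

```bash
python3 -m inch '[0,0,-0.004,0,0, -0.001,-0.007,-0.005,0,0, -0.0025,-0.015,-0.005,0,0, -0.0025,-0.015,-0.005,0,0]' | grep -E 'pos|wrist';python3 -m inch '[0,0,0.002,0,0, 0,0,0.002,0,0, 0,0,0.002,0,0]' | grep -E 'pos|wrist'; for i in 1 2 3; do python3 -m inch '[0,0,0.001,0,0, 0,0,0.001,0,0]' | grep -E 'pos|wrist'; done
```

```text
position: [0.6187, -0.2445, 0.1987]
wrist_force: [0.3, -0.1, -1.0]
position: [0.6192, -0.2461, 0.1972]
wrist_force: [-1.1, -0.2, -0.6]
position: [0.6197, -0.2463, 0.197]
wrist_force: [-0.2, 0.4, 1.7]
position: [0.6202, -0.2464, 0.1969]
wrist_force: [0.0, -0.3, 4.7]
position: [0.6207, -0.2466, 0.1969]
wrist_force: [-0.9, 0.1, 7.5]
```

Rigid there too. Try −15 mm.

```bash
python3 -m inch '[0,0,-0.005,0,0, 0,0.012,-0.006,0,0, 0.0012,0.024,-0.006,0,0, 0.0012,0.03,-0.006,0,0, 0.0012,0.03,-0.006,0,0]' | grep -E 'pos|wrist';python3 -m inch '[0,0,0.003,0,0, 0,0,0.003,0,0, 0,0,0.003,0,0]' | grep -E 'pos|wrist'; for i in 1 2 3; do python3 -m inch '[0,0,0.001,0,0, 0,0,0.001,0,0]' | grep -E 'pos|wrist'; done
```

```text
position: [0.6201, -0.2775, 0.1997]
wrist_force: [-0.8, 0.3, -1.6]
position: [0.6204, -0.2757, 0.1972]
wrist_force: [0.4, 0.3, -0.8]
position: [0.6208, -0.2758, 0.197]
wrist_force: [-0.5, 0.6, 0.5]
position: [0.6213, -0.2761, 0.1968]
wrist_force: [-0.3, 1.2, 4.4]
position: [0.6216, -0.2763, 0.1965]
wrist_force: [-0.4, 0.4, 7.6]
```

```bash
for i in 1 2; do python3 -m inch '[0,0,0.001,0,0, 0,0,0.001,0,0]' | grep -E 'pos|wrist'; done
```

```text
position: [0.622, -0.2765, 0.1963]
wrist_force: [-0.4, 1.0, 8.6]
position: [0.6225, -0.2767, 0.1962]
wrist_force: [-0.6, -0.4, 11.1]
```

```bash
python3 -m inch '[0,0,-0.006,0,0, -0.002,-0.0075,-0.007,0,0, -0.0025,-0.0075,-0.007,0,0, -0.0025,-0.0075,-0.007,0,0]' | grep -E 'pos|wrist';python3 -m inch '[0,0,0.003,0,0, 0,0,0.003,0,0, 0,0,0.003,0,0]' | grep -E 'pos|wrist'; for i in 1 2 3; do python3 -m inch '[0,0,0.001,0,0, 0,0,0.001,0,0]' | grep -E 'pos|wrist'; done
```

```text
position: [0.6174, -0.2679, 0.1984]
wrist_force: [0.4, -0.6, -1.5]
position: [0.6184, -0.2687, 0.197]
wrist_force: [-0.1, 0.6, 3.6]
position: [0.6189, -0.2689, 0.197]
wrist_force: [-0.5, 0.4, 5.2]
position: [0.6194, -0.269, 0.1969]
wrist_force: [0.4, 1.4, 8.8]
position: [0.6198, -0.2692, 0.1968]
wrist_force: [-0.3, 1.0, 11.0]
```

```bash
python3 -m inch '[0,0,-0.006,0,0, -0.001,-0.01,-0.007,0,0, -0.002,-0.0155,-0.007,0,0, -0.002,-0.0155,-0.007,0,0]' | grep -E 'pos|wrist';python3 -m inch '[0,0,0.003,0,0, 0,0,0.003,0,0, 0,0,0.003,0,0]' | grep -E 'pos|wrist'; for i in 1 2 3; do python3 -m inch '[0,0,0.001,0,0, 0,0,0.001,0,0]' | grep -E 'pos|wrist'; done
```

```text
position: [0.6154, -0.2516, 0.1994]
wrist_force: [-0.6, 0.4, -0.8]
position: [0.6159, -0.2531, 0.1971]
wrist_force: [1.3, 0.7, -0.4]
position: [0.6164, -0.2533, 0.197]
wrist_force: [0.3, 1.0, 2.7]
position: [0.6168, -0.2534, 0.1969]
wrist_force: [0.4, -0.0, 5.4]
position: [0.6173, -0.2536, 0.1969]
wrist_force: [-0.7, 0.6, 8.0]
```

```bash
python3 -m inch '[0,0,-0.006,0,0, 0.001,0.012,-0.007,0,0, 0.003,0.022,-0.007,0,0, 0.004,0.0285,-0.007,0,0, 0.004,0.0285,-0.007,0,0]' | grep -E 'pos|wrist';python3 -m inch '[0,0,0.003,0,0, 0,0,0.003,0,0, 0,0,0.003,0,0]' | grep -E 'pos|wrist'; for i in 1 2 3; do python3 -m inch '[0,0,0.001,0,0, 0,0,0.001,0,0]' | grep -E 'pos|wrist'; done
```

```text
position: [0.6198, -0.283, 0.2006]
wrist_force: [0.5, -0.0, -0.4]
position: [0.6198, -0.2812, 0.1981]
wrist_force: [-0.3, -0.2, -1.2]
position: [0.6201, -0.2813, 0.1975]
wrist_force: [-0.8, -0.9, -0.7]
position: [0.6202, -0.2815, 0.1966]
wrist_force: [-0.1, -0.4, -0.2]
position: [0.6205, -0.2817, 0.1963]
wrist_force: [0.9, -1.1, 2.5]
```

```bash
for i in 1 2 3; do python3 -m inch '[0,0,0.001,0,0, 0,0,0.001,0,0]' | grep -E 'pos|wrist'; done
```

```text
position: [0.6205, -0.2817, 0.1952]
wrist_force: [0.2, -0.5, 3.6]
position: [0.6203, -0.2816, 0.1938]
wrist_force: [-0.4, 0.3, 5.1]
position: [0.6201, -0.2816, 0.1925]
wrist_force: [0.8, 0.3, 4.1]
```

This spot gives: z falls under a steady 4–5 N. Keep pressing.

```bash
for i in 1 2 3 4 5; do python3 -m inch '[0,0,0.001,0,0, 0,0,0.001,0,0]' | grep -E 'pos|wrist'; done
```

```text
position: [0.6201, -0.2815, 0.1914]
wrist_force: [0.2, -0.4, 4.8]
position: [0.6201, -0.2815, 0.1904]
wrist_force: [-0.4, 0.3, 4.2]
position: [0.6201, -0.2816, 0.1895]
wrist_force: [0.5, -0.5, 4.7]
position: [0.6201, -0.2815, 0.1884]
wrist_force: [-0.2, -0.2, 4.8]
position: [0.6203, -0.2816, 0.1878]
wrist_force: [0.9, 0.2, 5.7]
```

```bash
for i in 1 2 3; do python3 -m inch '[0,0,0.001,0,0, 0,0,0.001,0,0]' | grep -E 'pos|wrist'; done
python3 - <<'E'
import numpy as np,cv2
from cell import imaging
s=imaging.camera("side")["pixels"]; cv2.imwrite("pics/c3.png",cv2.resize(s[250:470,240:420],(490,600)))
E
```

```text
position: [0.6204, -0.2817, 0.1871]
wrist_force: [0.5, 0.4, 6.4]
position: [0.6205, -0.2817, 0.1862]
wrist_force: [-0.3, -0.3, 6.9]
position: [0.6205, -0.2817, 0.1853]
wrist_force: [0.7, 0.8, 7.1]
```

View pics/c3.png

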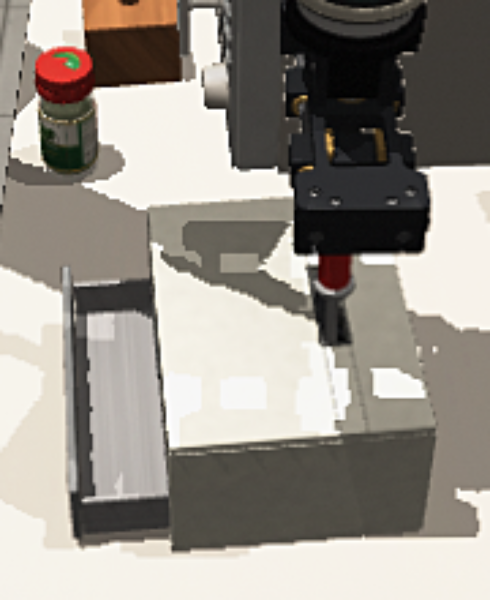

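The tray is out (crop x 65–170). Lift and carry the pin back in front of the microwave.

```bash
python3 -m inch '[0,0,-0.01,0,0, 0,0,-0.035,0,0, 0,0,-0.065,0,0, 0,0,-0.09,0,0, 0,0,-0.09,0,0]' | grep -E 'pos|wrist';python3 -m inch '[-0.035,-0.02,0,0,0, -0.075,-0.04,0,0,0, -0.115,-0.065,0,0,0, -0.1465,-0.09,0,0,0, -0.1465,-0.09,0,0,0]' | grep -E 'pos|wrist'; python3 -m inch '[0,-0.045,0,0,0, 0,-0.09,0,0,0, 0,-0.135,0,0,0, 0,-0.18,0,0,0, 0,-0.225,0,0,0]' | grep -E 'pos|wrist|rot'
```

```text
position: [0.6215, -0.2824, 0.2783]
wrist_force: [0.6, 0.6, 0.2]
position: [0.4683, -0.1883, 0.2711]
wrist_force: [0.6, -0.5, -1.3]
position: [0.4732, 0.0349, 0.2727]
ee_rot: [3.141, -0.001, -0.003]
wrist_force: [1.0, 0.4, -0.7]
```

```bash
python3 -m inch '[0.003,-0.045,0,0,0, 0.005,-0.086,0,0,0, 0.005,-0.086,0,0,0, 0.005,-0.086,0,0,0]' | grep -E 'pos|wrist|rot';python3 - <<'E'
import pickle; from h import *
from cell import imaging,telemetry
d={n:imaging.camera(n) for n in("side","top")}; pickle.dump(d,open("c4.pkl","wb"))
print(telemetry.read_state()["position"])
s,t=d["side"]["pixels"],d["top"]["pixels"]
cv2.imwrite("pics/c4.png",np.hstack([cv2.resize(s[190:290,250:325],(400,533),interpolation=0),cv2.resize(t[240:320,280:340],(400,533),interpolation=0)]))
E
```

```text
position: [0.4783, 0.1199, 0.2727]
ee_rot: [3.14, 0.004, -0.004]
wrist_force: [-1.0, 0.2, -1.1]
[0.47853007 0.118561   0.27334318]
```

View pics/c4.png

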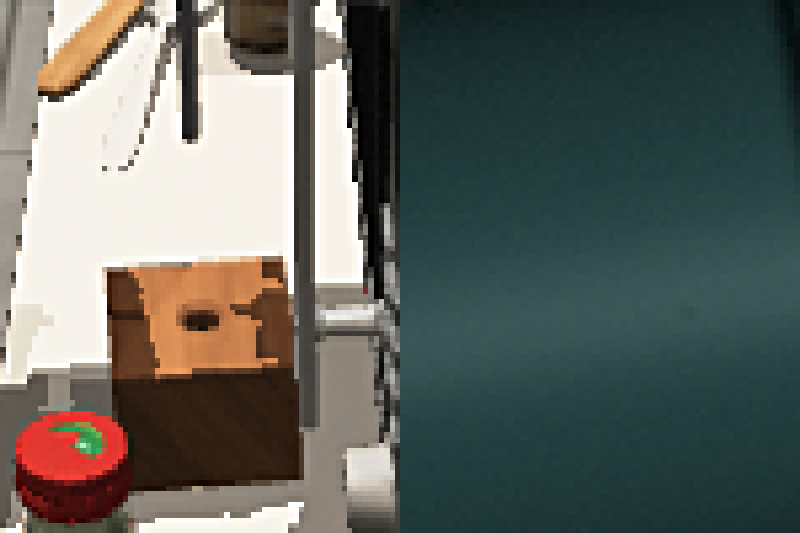

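Hole mouth ≈ side px (287.5,250.0), tip ≈ (285.7,215.8).

Run:
```python
import pickle; from h import *
S=pickle.load(open("c4.pkl","rb"))["side"]
i=S["pixels"].astype(int)
m=np.zeros((480,640),bool); m[246:255,280:295]=i[246:255,280:295].max(2)<110
print(blobs(m,(275,240,300,260),5)); b=blobs(m,(275,240,300,260),5)
c=max(b)[1]; print("hole",onz(S,c,.064))
for v in(195,200,206,212,215,216): print(v,i[v,278:294].max(1))
for uv in((285.4,215.8),(285.4,198)):
    o,d=ray(S,uv); print(o+d*(.1187-o[1])/d[1])
```

```text
[(np.int32(22), [287.0, 249.5], [284, 248, 7, 4])]
hole [0.47772541 0.12146279 0.064     ]
195 [206 253 255  59  74  47  46  40  73 255 255 255 255 255  63  92]
200 [251 225 127 135 255 141  32  37  66 255 236 229 230 234 221  73]
206 [156 138 255 252 255 241  30  36  61 248 255 248 247 246 246 246]
212 [255 250 247 247 254 255  30  40  51 190 255 249 246 246 246 246]
215 [250 247 246 247 252 255  15  19  49 235 255 248 247 246 247 246]
216 [249 247 247 247 249 255 208  73 161 255 251 247 246 247 247 247]
[0.47727027 0.1187     0.16026239]
[0.47878669 0.1187     0.2068413 ]
```

```bash
python3 -m inch '[0.0005,-0.0025,0.02,0,0, 0.0005,-0.0025,0.05,0,0, 0.0005,-0.0025,0.075,0,0, 0.0005,-0.0025,0.08,0,0, 0.0005,-0.0025,0.08,0,0]' | grep -E 'pos|wrist|rot'; python3 -m inch '[0,0,0.008,0,0, 0,0,0.016,0,0, 0,0,0.024,0,0, 0,0,0.024,0,0]' | grep -E 'pos|wrist|rot'
```

```text
position: [0.4785, 0.1206, 0.1935]
ee_rot: [3.141, -0.004, -0.004]
wrist_force: [-0.6, -0.6, -0.6]
position: [0.4784, 0.1218, 0.1694]
ee_rot: [3.141, -0.0, -0.003]
wrist_force: [-1.3, -0.6, -0.8]
```

```bash
python3 -m inch '[0,0,0.012,0,0, 0,0,0.024,0,0, 0,0,0.036,0,0, 0,0,0.042,0,0, 0,0,0.042,0,0]' | grep -E 'pos|wrist|rot'; for i in 1 2 3 ; do python3 -m inch '[0,0,0.001,0,0, 0,0,0.001,0,0]' | grep -E 'pos|wrist'; done
```

```text
position: [0.4779, 0.1217, 0.1267]
ee_rot: [3.141, -0.0, -0.005]
wrist_force: [0.1, 0.6, -0.8]
position: [0.4796, 0.1221, 0.1279]
wrist_force: [-0.8, -0.3, -0.3]
position: [0.4795, 0.122, 0.1269]
wrist_force: [-0.0, -0.6, -0.6]
position: [0.4791, 0.122, 0.1255]
wrist_force: [-0.2, 0.4, -0.9]
```

```bash
for i in 1 2 3 4; do python3 -m inch '[0,0,0.001,0,0, 0,0,0.001,0,0]' | grep -E 'pos|wrist'; done
```

```text
position: [0.4791, 0.1219, 0.1244]
wrist_force: [-0.1, 0.5, -0.8]
position: [0.4791, 0.122, 0.1234]
wrist_force: [0.7, -1.2, -1.4]
position: [0.4797, 0.1221, 0.123]
wrist_force: [0.3, -0.5, 2.9]
position: [0.4805, 0.1222, 0.1229]
wrist_force: [-0.0, -0.3, 5.6]
```

```bash
python3 -m inch '[0,0,-0.0015,0,0, 0,0,-0.0015,0,0.022, 0,0,-0.0015,0,0.026, 0,0,-0.0015,0,0.04, 0,0,-0.0015,0,0.05]'; python3 -m inch '[0,0,0,0,0.05, 0,0,-0.03,0,0.05, 0,0,-0.07,0,0.05, 0,0,-0.11,0,0.05, 0,0,-0.11,0,0.05]' | grep -E 'pos|wrist|open'; python3 -m inch '[0,0.045,0,0,0.05, -0.01,0.09,0,0,0.05, -0.02,0.135,0,0,0.05, -0.03,0.18,0,0,0.05, -0.03,0.225,0,0,0.05]'|grep -E 'time|pos'; python3 -m inch '[0,0,0,0,0.05, 0,0,0,0,0.05]'|grep -E 'pos'
python3 - <<'E'
import cv2; from cell import imaging
cv2.imwrite("pics/end.png",imaging.camera("side")["pixels"])
E
```

```text
time_s: 22.95
position: [0.4789, 0.1219, 0.1227]
ee_rot: [3.142, -0.0, -0.001]
wrist_force: [0.4, -0.4, 0.6]
opening: 0.04
grasp_force: 0.0
position: [0.4832, 0.1228, 0.2398]
wrist_force: [0.2, 0.2, 0.2]
opening: 0.0502
time_s: 23.95
position: [0.4475, -0.1043, 0.2322]
position: [0.4486, -0.1037, 0.2322]
```

View pics/end.png

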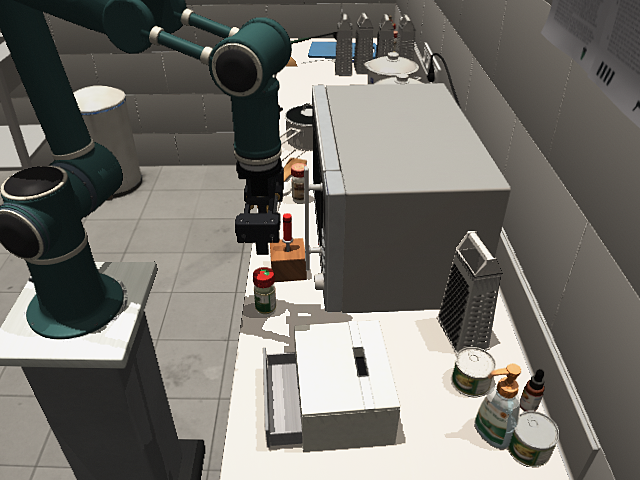

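The pin stands upright in its stand at (288,228), the tray is out at (282,398), the jars are at their original pixels, and the gripper is clear of everything.

```bash
python3 -c "from cell import job; print(job.close_job())"
```

```text
the job is handed in; nothing more can be done
None
```

The catch was found near the hole's -y end and pressed with about 7 N (never over about 11 N on the rigid spots), and the tray sprang out; the pin is upright in its stand and released, the jars look unmoved, and I handed the job in at about 24 s.

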